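# Show the trainee the next assembly step by pointing

## Task

Show a trainee the next step by pointing with the fingertips, without touching anything: first at the steel bearing in the black tray of small parts, then at the brass bush in the same tray, and last at the jaws of the blue vice, where the two are pressed together. Each time bring the fingertips to about 3 cm straight above the thing and keep them still there for a full two seconds; do not dip low over the gear or the aluminium block on the way. Then draw the hand back at least 15 cm from all of them and leave everything as it lies.

Things in the scene. Friction and masses are not known exactly. Their poses are not given: they have to be found in the camera images.
- tray: low black tray of small parts on the open bench (not the one with round tubs far behind), 141 x 206 mm (its x by its y), rim 31 mm above the bench, floor 2 mm thick; fixed to the bench. Origin: centre of its underside; z up. The four small parts lie loose in it, one toward each corner, 55 mm or more apart centre to centre; which part is in which corner changes.
- bearing: bright steel ball bearing, a flat ring 32 mm across, 9 mm high, lying loose on the tray's floor. Origin: centre of its underside, z up.
- bush: brass bush, a flange 28 mm across with a narrower upright neck, 21 mm high, lying loose on the tray's floor. Origin: centre of its underside, z up.
- gear: pale grey toothed plastic gear, 41 mm across, with a small hub, 15 mm high, lying loose on the tray's floor. Origin: centre of its underside, z up (one of the two parts not to be pointed at).
- block: plain aluminium block with two small drilled holes, 22 x 34 mm (its x by its y), 18 mm high, lying loose on the tray's floor. Origin: centre of its underside, z up (one of the two parts not to be pointed at).
- bearing_top (a point): centre of the top of the steel bearing, 9 mm above its underside; z up. Point from straight above this.
- bush_top (a point): centre of the top of the brass bush, 21 mm above its underside; z up. Point from straight above this.
- vice: small blue bench vice, 92 x 85 x 62 mm high, bolted to the bench; its front (screw and bar handle) is on its -x side. Origin: centre of its underside; z up.
- vice_top (a point): midway between the two jaws of the vice, level with their tops (62 mm above the bench); the gap between the jaws is 7 mm and runs along the point's y, the jaws are 52 mm long; z up.
- oil_bottle: bystander: small blue bottle with a white pointed cap, 32 mm across, 71 mm high, standing loose beyond the work. Origin: centre of its underside.
- yellow_driver: bystander: small screwdriver with a yellow handle, 146 mm long, 11 mm thick, lying loose beyond the work, lengthwise along its own y. Origin: under its middle.
- amber_roll: bystander: roll of amber tape, 61 mm across, 19 mm high, lying loose beyond the work. Origin: centre of its underside.
Mind the look-alikes: they are no part of the job. Of the things that look like the bearing, take the one that is farthest from the robot's base at the start. What is shaped like the vice but green is not meant.

How it is judged (in metres and radians):
On the way, in this order (a step that is already met when the one before it is completed fails the run):
1. the hand points at the steel bearing for 1.5 s: grasp point within 25 mm horizontally of its top centre and 22 to 85 mm above it (horizontal distance between the grasp point and bearing_top below 0.025 m and z of the grasp point in the frame of bearing_top between 0.022 and 0.085 m), for 1.5 s.
2. then it points at the brass bush in the same way for 1.5 s (horizontal distance between the grasp point and bush_top below 0.025 m and z of the grasp point in the frame of bush_top between 0.022 and 0.085 m), for 1.5 s.
3. then it points at the vice's jaws in the same way for 1.5 s (horizontal distance between the grasp point and vice_top below 0.025 m and z of the grasp point in the frame of vice_top between 0.022 and 0.085 m), for 1.5 s.
At the end, for the whole second after the job is handed in: After pointing at bearing, bush and vice jaws in turn, the grasp point (about 19 mm behind the fingertips) is more than 120 mm from all three, the gear and the block; every loose part and bystander is within 8 mm of where it began, and the four parts are at rest (distance between the grasp point and bearing_top above 0.12 m and distance between the grasp point and bush_top above 0.12 m and distance between the grasp point and vice_top above 0.12 m and distance between the grasp point and gear above 0.12 m and distance between the grasp point and block above 0.12 m and distance of each of bearing, bush, gear, block, oil_bottle, yellow_driver, amber_roll from where it was at the start of the episode below 0.008 m and linear speed of each of bearing, bush, gear, block below 0.02 m/s); the robot touches nothing.
It fails at once if the tray, a part, the vice or a bystander is touched (contact force between any of the fingers, the arm and bearing above 0.3 N or contact force between any of the fingers, the arm and bush above 0.3 N or contact force between any of the fingers, the arm and gear above 0.3 N or contact force between any of the fingers, the arm and block above 0.3 N or contact force between any of the fingers, the arm and oil_bottle above 0.3 N or contact force between any of the fingers, the arm and yellow_driver above 0.3 N or contact force between any of the fingers, the arm and amber_roll above 0.3 N or contact force between any of the fingers, the arm and tray above 0.3 N or contact force between any of the fingers, the arm and vice above 0.3 N).
It fails at once if a part or bystander is moved by 8 mm or more (not (distance of each of bearing, bush, gear, block, oil_bottle, yellow_driver, amber_roll from where it was at the start of the episode below 0.008 m)).
It fails at once if the hand dips low over the gear or the block (grasp point within 15 mm of its centre horizontally and less than 70 mm above the bench) ((horizontal distance between the grasp point and gear below 0.015 m and height (world z) of the grasp point below 0.07 m) or (horizontal distance between the grasp point and block below 0.015 m and height (world z) of the grasp point below 0.07 m)).
It also fails if it takes over 64 s, if anything falls off the work surface, if the arm or the gripper's body presses on something with over 40 N, if the wrist force passes 120 N, or if a joint passes its speed limit or range.

## Robot

A 6-joint arm with a two-finger parallel gripper is mounted at the origin on a cart in front of the work surface, level with it; the furniture and walls round the work are solid. World frame = base frame: x ahead of the robot, y to its left, z up, the work surface at z = 0. Lengths are in mm, angles in rad, forces in N, time in s.
With the tool pointing down it reaches from about 375 to 925 mm from the base axis. Payload 5.7 kg.
Tool frame: the origin (TCP) lies midway between the tips of the shut fingers; the grasp point (between the pads) lies 19 mm behind it; x points along the fingers, y is the direction in which the jaws open and shut, and the axes are right-handed (so a half turn about x gives the same grasp; the last joint's range is limited). The gripper opens to 85 mm and grips with 20 to 120 N. Pads are 22 mm wide; open, the fingers measure 114 mm over their backs; the gripper's body (76 mm by 85 mm) begins 54 mm behind the grasp point. The pads swing forward as they close: fully open they stand 13 mm farther back than shut.
Start: joints at [-1.279, 0.359, 1.51, -0, 1.272, -0.115], TCP at [237.386, -551.009, 231.267] pointing down, gripper open.
Joint ranges: [-2.97, 2.97], [-1.01, 2.36], [0.21, 2.38], [-0.96, 4.11], [0.2, 2.71], [-2.98, 2.98]. Speed limits (rad/s): [2.39, 2.39, 3.14, 3.14, 3.14, 3.14].

## Interface

Orientations are given as [roll, pitch, yaw] about the fixed x, y, z axes, in that order (R = Rz(yaw) Ry(pitch) Rx(roll)).
In Python, from rig import bot gives the robot as it stands.
- The arm moves only by the tool jog_arm, never from a script. Its argument "rows" is a list that holds one entry, the list of rows, each a list of 7 numbers: the shift along the world's x, y, z in cm, then the turn, a rotation vector about the world's x, y, z in rad, then the finger opening in cm, from 0 to 8.54. A call has 1 to 8 rows; each row shifts and turns the commanded pose from where the row before left it; what a row does not reach is not made up. A row lasts 1/10 s, in which the tool goes at most 50 mm and 8.59 degrees, less where a joint would pass 70% of its speed; a pose out of reach is approached as far as the arm can. A call with a gripper value outside its range is refused whole. The fingers move at their own pace and stop on an object; "newtons" is the grip in N (left out, the last holds). Time passes only in rows, so rows that do not move let the fingers close. It gives the time, the measured TCP pose, the force and the opening at its end, in the units of the state.
- bot.get_obs(): the state, without advancing time (a new reading comes with each control period).
- bot.get_image(name): name is "scene" or "top"; returns a dict with "color" (420x560x3 uint8, red, green, blue), "fx", "fy", "cx", "cy" (pixels), "k1" (the pictures are not rectified: a ray, as slopes to the right and down, at radius r is drawn at 1 + k1 r^2 times it, then the intrinsics apply), "R" (3x3) and "t" (3): a world point X has camera coordinates R X + t. Camera axes: x right, y down, z forward; pixel columns grow to the right and rows downward; lengths in mm; the calibration is good to about 2 mm. A picture is of the moment at which its call begins. There is no depth.
- bot.close_job(): hands the job in, once; it reports no verdict.
The state is a dict: "clock": time; "joint_pos": joint angles; "qvel": joint speeds; "effort": joint torques, N m; "ee_pos": TCP position; "tool_rot": TCP orientation; "wrist_force": force on the tool from outside, world axes, zero at the start; "wrist_torque": the same for the moment, N m; "finger_gap": finger opening in mm.
Only numpy, scipy, OpenCV 4.12 (cv2) and the standard library are available. Lean on these libraries where they do the work, as an engineer would, in place of code of your own. Each camera call takes 0.05 s, during which the arm holds its last target. There are 200 camera calls.

## Working session

There is one attempt and no reset: what is moved stays moved. The work goes in short steps, Python scripts to look and compute and a tool call to move; the robot and the scene stay as the last step left them, time stands still between calls to the robot, and variables do not carry over. Pictures are saved under pics/ and viewed, about 8 in all and at most 12, crops included, and the job is handed in when it is done.

Besides the shell and the picture viewer there is one more tool, called in YAML: its name, and indented under it one key for each argument. jog_arm: Moves the arm, as the interface text tells. Its arguments: {"type":"object","properties":{"rows":{"type":"array","items":{"type":"array","items":{"type":"array","items":{"type":"number"}}}},"newtons":{"type":"number"}},"required":["rows"]}

```bash
mkdir -p pics; cat > h.py <<'E'
import numpy as np, cv2
def K(im): return np.array([[im['fx'],0,im['cx']],[0,im['fy'],im['cy']],[0,0,1.]])
def D(im): return np.array([im['k1'],0,0,0,0.])
def px2w(im,uv,z):
    x=cv2.undistortPoints(np.array([[uv]],float),K(im),D(im))[0,0]
    R,t=np.array(im['R']),np.array(im['t']); c=-R.T@t; d=R.T@np.array([*x,1])
    return c+d*(z-c[2])/d[2]
def w2px(im,X):
    return cv2.projectPoints(np.array([X],float),cv2.Rodrigues(np.array(im['R']))[0],np.array(im['t'],float),K(im),D(im))[0][0,0]
E
python3 - <<'E'
from rig import bot; import cv2,pickle
for n in("scene","top"):
    im=bot.get_image(n); pickle.dump(im,open(n+'.pkl','wb')); cv2.imwrite(f'pics/{n}.png',cv2.resize(im['color'][...,::-1],(800,600),interpolation=cv2.INTER_CUBIC))
    print(n,im['R'],im['t'],im['fx'],im['k1'])
print(bot.get_obs())
E
```

```text
scene [[-0.76315513 -0.64580991  0.022887  ]
 [-0.35650641  0.39121638 -0.84844147]
 [ 0.53897814 -0.65565182 -0.52879416]] [438.93834202 289.03292396 665.85958133] 460.69727731132525 -0.04028496686347823
top [[-0.0091603  -0.99991663 -0.00910028]
 [-0.99225916  0.01021652 -0.12376341]
 [ 0.12384607  0.00789613 -0.99227003]] [  -1.22117307  611.04878609 1036.89795644] 416.9995661343757 -0.010793732515039517
{'clock': 0.1, 'joint_pos': array([-1.27908935e+00,  3.59433209e-01,  1.51134123e+00,  1.30583822e-05,
        1.27251999e+00, -1.15078696e-01]), 'qvel': array([ 0.00055426,  0.00031641, -0.00171525,  0.00195962,  0.00146678,
       -0.00093371]), 'effort': array([-1.94587737e-04, -5.28655386e+01, -2.79349458e+01, -2.39603687e-04,
        4.94637323e-03, -1.50768477e-05]), 'ee_pos': array([ 237.2227658 , -550.42893352,  230.53103692]), 'tool_rot': array([-1.6932056 ,  1.5690945 ,  1.85516889]), 'wrist_force': array([-0.23850843,  0.21443824, -0.52410162]), 'wrist_torque': array([ 0.02049823, -0.00977348,  0.04014626]), 'finger_gap': 85.47404119379426}
```

View pics/scene.png

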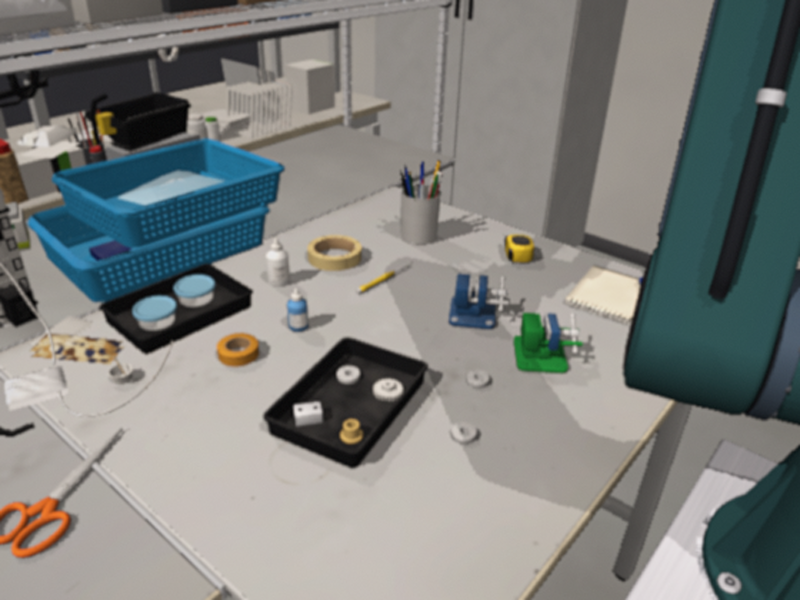

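View pics/top.png

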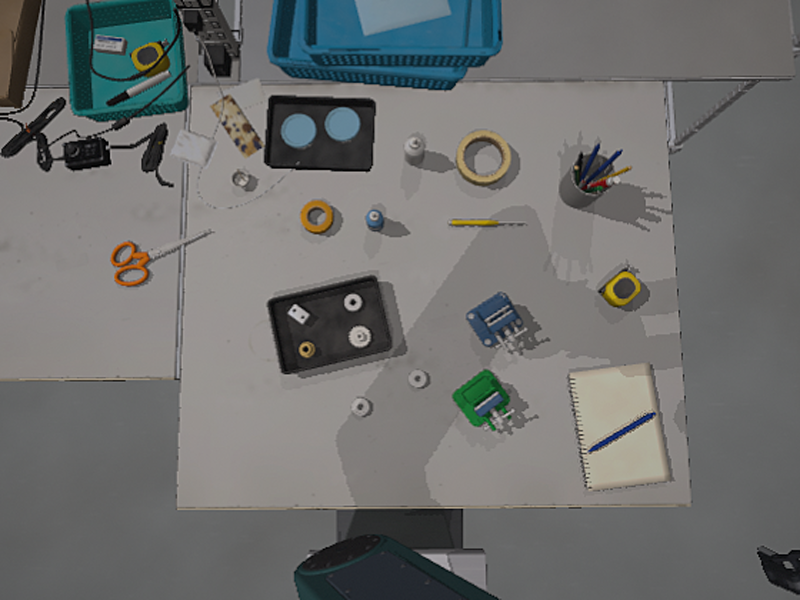

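Three bearing-like rings show in the top view: (353,302) in the tray, and (418,379) and (361,407) on the open bench. The one in the tray is farthest from the base and it is in the tray, so it is the one meant. The gear is at (360,336), block (299,314), bush (306,349), blue vice (495,320), and the green look-alike vice (483,400). I'll confirm with an enlarged crop.

```bash
python3 - <<'E'
import pickle,cv2,numpy as np
from h import *
t=pickle.load(open('top.pkl','rb'));s=pickle.load(open('scene.pkl','rb'))
c=t['color'][185:275,180:380][...,::-1]; a=cv2.resize(c,None,fx=4,fy=4,interpolation=cv2.INTER_CUBIC)
c=s['color'][185:335,180:380][...,::-1]; 
cv2.imwrite('pics/crop.png',a)
k=.7
for n,uv,uvs,z in [('bearing',(353,302),(348,372),11),('bush',(306,346),(350,426),23),('gear',(360,335),(388,386),17),('block',(299,314),(308,408),20),('vice',(494,318),(474,283),62),('ring1',(418,379),(479,378),9),('ring2',(361,407),(463,432),9),('oil',(374,214),(297,292),71),('green',(487,403),(545,325),62)]:
    P=px2w(t,np.array(uv)*k,z); print(n,P.round(),px2w(s,np.array(uvs)*k,z).round(),np.hypot(*P[:2]).round(), (w2px(s,P)/k).round())
E
```

```text
bearing [597.  77.  11.] [599.  76.  11.] 602.0 [348. 373.]
bush [517. 161.  23.] [511. 164.  23.] 541.0 [348. 423.]
gear [536.  64.  17.] [532.  67.  17.] 540.0 [387. 383.]
block [575. 175.  20.] [577. 174.  20.] 601.0 [308. 409.]
vice [ 561. -174.   62.] [ 563. -179.   62.] 588.0 [473. 285.]
ring1 [455. -41.   9.] [454. -40.   9.] 457.0 [478. 377.]
ring2 [406.  63.   9.] [406.  66.   9.] 411.0 [465. 431.]
oil [748.  35.  71.] [739.  40.  71.] 749.0 [296. 289.]
green [ 415. -158.   62.] [ 417. -148.   62.] 444.0 [550. 323.]
```

View pics/crop.png

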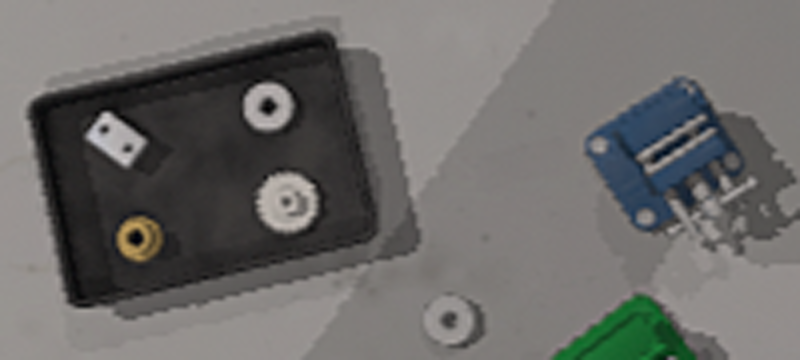

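Crop confirms: ring bearing at (269,106), toothed gear with hub (287,202), brass bush (138,237), block (115,137), jaw gap of the blue vice at (677,143). The two cameras agree: bearing ≈ (598,77), bush ≈ (513,162), jaws ≈ (564,-180). I'll move high with the fingers shut.

jog_arm:
  rows:
    - [[2,3.5,0,0,0,0,0],[2,3.5,0,0,0,0,0],[2,3.5,0,0,0,0,0],[2,3.5,0,0,0,0,0],[2,3.5,0,0,0,0,0],[2,3.5,0,0,0,0,0],[2,3.5,0,0,0,0,0],[2,3.5,0,0,0,0,0]]

```text
clock: 0.9
ee_pos: [397.7, -269.3, 231.1]
tool_rot: [-1.36, 1.57, 2.188]
wrist_force: [0.8, -0.5, 1.3]
finger_gap: -0.1
```

jog_arm:
  rows:
    - [[2,3.5,0,0,0,0,0],[2,3.5,0,0,0,0,0],[2,3.5,0,0,0,0,0],[2,3.5,0,0,0,0,0],[2,3.5,0,0,0,0,0],[2,3.5,0,0,0,0,0],[2,3.5,0,0,0,0,0],[0,0,0,0,0,0,0]]

```text
clock: 1.7
ee_pos: [539.3, -22.1, 231.0]
tool_rot: [-2.506, 1.569, 1.046]
wrist_force: [-0.9, -0.7, -0.4]
finger_gap: 0.0
```

jog_arm:
  rows:
    - [[2,3.3,0,0,0,0,0],[2,3.3,0,0,0,0,0],[1.9,3.3,0,0,0,0,0],[0,0,-4,0,0,0,0],[0,0,-4,0,0,0,0],[0,0,-3,0,0,0,0],[0,0,-2,0,0,0,0],[0,0,0,0,0,0,0]]

```text
clock: 2.5
ee_pos: [593.2, 72.3, 97.9]
tool_rot: [-0.384, 1.563, -3.119]
wrist_force: [-0.6, -0.3, 0.3]
finger_gap: -0.1
```

```bash
python3 - <<'E'
from rig import bot; import cv2,numpy as np
from h import *
o=bot.get_obs();p=o['ee_pos'];print(p,o['tool_rot'])
v=[]
for n in('scene','top'):
    im=bot.get_image(n);c=im['color'][...,::-1].copy()
    u=w2px(im,[598,77,11]);x,y=int(u[0]),int(u[1])
    print(n,'tip px',w2px(im,p),'bearing px',u, 'crop0',x-50,y-60)
    v.append(cv2.resize(c[y-60:y+40,x-50:x+50],(400,400),interpolation=cv2.INTER_CUBIC))
cv2.imwrite('pics/close.png',np.hstack(v))
E
```

```text
[593.1712131   72.32776045  97.88186176] [-0.38365268  1.56337595 -3.1187441 ]
scene tip px [246.36825728 225.05014985] bearing px [243.56346521 260.93870048] crop0 193 200
top tip px [246.0448014  209.26855521] bearing px [247.14947747 211.1850476 ] crop0 197 151
```

View pics/close.png

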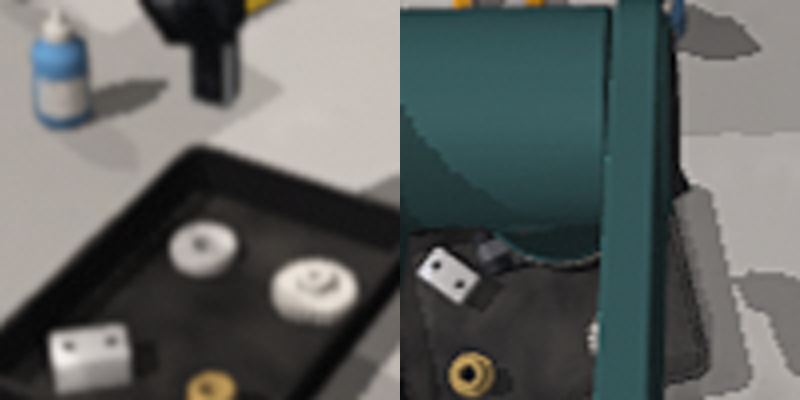

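The shut fingertips show at (215,100) in the left crop, and the bearing at (203,245). Both match the projections (246,225) and (244,261) to within a pixel. Nudging +5 mm in x and y, then descending.

jog_arm:
  rows:
    - [[0.4,0.4,-1.5,0,0,0,0],[0,0,-1.5,0,0,0,0],[0,0,-1.2,0,0,0,0],[0,0,-0.7,0,0,0,0],[0,0,-0.3,0,0,0,0],[0,0,0,0,0,0,0],[0,0,0,0,0,0,0],[0,0,0,0,0,0,0]]

```text
clock: 3.4
ee_pos: [600.9, 77.0, 49.8]
tool_rot: [2.857, 1.57, 0.122]
wrist_force: [0.7, -0.4, 0.5]
finger_gap: -0.1
```

jog_arm:
  rows:
    - [[0,0,0,0,0,0,0],[0,0,0,0,0,0,0],[0,0,0,0,0,0,0],[0,0,0,0,0,0,0],[0,0,0,0,0,0,0],[0,0,0,0,0,0,0],[0,0,0,0,0,0,0],[0,0,0,0,0,0,0]]

```text
clock: 4.2
ee_pos: [600.4, 77.0, 49.2]
tool_rot: [-1.252, 1.571, 2.297]
wrist_force: [0.1, -0.5, 0.8]
finger_gap: 0.2
```

jog_arm:
  rows:
    - [[0,0,0,0,0,0,0],[0,0,0,0,0,0,0],[0,0,0,0,0,0,0],[0,0,0,0,0,0,0],[0,0,0,0,0,0,0],[0,0,0,0,0,0,0],[0,0,0,0,0,0,0],[0,0,0,0,0,0,0]]

```text
clock: 5.0
ee_pos: [600.4, 77.0, 49.3]
tool_rot: [-2.353, 1.571, 1.195]
wrist_force: [0.1, 0.6, -0.4]
finger_gap: -0.1
```

jog_arm:
  rows:
    - [[0,0,0,0,0,0,0],[0,0,0,0,0,0,0],[0,0,0,0,0,0,0],[0,0,0,0,0,0,0],[0,0,0,0,0,0,0],[0,0,0,0,0,0,0],[0,0,0,0,0,0,0],[0,0,0,0,0,0,0]]

```text
clock: 5.8
ee_pos: [600.4, 77.0, 49.3]
tool_rot: [-1.83, 1.571, 1.719]
wrist_force: [0.3, -0.5, -0.3]
finger_gap: -0.3
```

Held 2.4 s with the tip about 38 mm above the bearing. Next the bush.

jog_arm:
  rows:
    - [[0,0,2,0,0,0,0],[0,0,3,0,0,0,0],[-1.5,1.4,1,0,0,0,0],[-2,2,0,0,0,0,0],[-2,2,0,0,0,0,0],[-2,2,0,0,0,0,0],[-1.2,1.1,0,0,0,0,0],[0,0,0,0,0,0,0]]

```text
clock: 6.6
ee_pos: [510.4, 163.4, 108.9]
tool_rot: [-0.423, 1.568, 3.128]
wrist_force: [0.1, -0.7, 0.1]
finger_gap: 0.3
```

jog_arm:
  rows:
    - [[0,0,-1,0,0,0,0],[0,0,-1.5,0,0,0,0],[0,0,-1.5,0,0,0,0],[0,0,-0.8,0,0,0,0],[0,0,-0.5,0,0,0,0],[0,0,0,0,0,0,0],[0,0,0,0,0,0,0],[0,0,0,0,0,0,0]]

```text
clock: 7.4
ee_pos: [514.0, 162.0, 56.8]
tool_rot: [2.984, 1.57, 0.249]
wrist_force: [0.9, -0.5, 0.6]
finger_gap: 0.0
```

```bash
python3 - <<'E'
from rig import bot; import cv2,numpy as np
from h import *
o=bot.get_obs();p=o['ee_pos'];print(p)
im=bot.get_image('scene');c=im['color'][...,::-1]
u=w2px(im,[513,162,23]);x,y=int(u[0]),int(u[1])
print('tip',w2px(im,p),'bush',u,'crop0',x-60,y-60)
cv2.imwrite('pics/bush.png',cv2.resize(c[y-60:y+30,x-60:x+60],None,fx=5,fy=5,interpolation=cv2.INTER_CUBIC))
E
```

```text
[513.98819784 162.00996854  56.78820897]
tip [244.30377496 282.22225674] bush [244.99006547 296.93945365] crop0 184 236
```

View pics/bush.png

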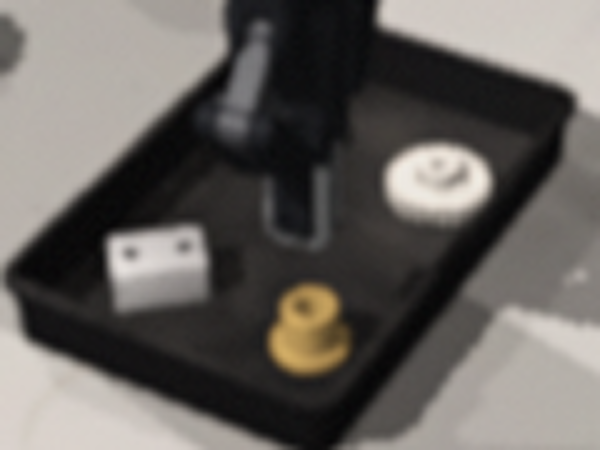

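The tip is at (298,240) and the bush top at (308,300) in the crop. Both are within about 2 px of the projections, so the tip is centred about 34 mm above the bush. Holding.

jog_arm:
  rows:
    - [[0,0,0,0,0,0,0],[0,0,0,0,0,0,0],[0,0,0,0,0,0,0],[0,0,0,0,0,0,0],[0,0,0,0,0,0,0],[0,0,0,0,0,0,0],[0,0,0,0,0,0,0],[0,0,0,0,0,0,0]]

```text
clock: 8.25
ee_pos: [513.4, 162.0, 56.2]
tool_rot: [-1.385, 1.571, 2.163]
wrist_force: [0.5, 0.2, 0.3]
finger_gap: 0.2
```

jog_arm:
  rows:
    - [[0,0,0,0,0,0,0],[0,0,0,0,0,0,0],[0,0,0,0,0,0,0],[0,0,0,0,0,0,0],[0,0,0,0,0,0,0],[0,0,0,0,0,0,0],[0,0,0,0,0,0,0],[0,0,0,0,0,0,0]]

```text
clock: 9.05
ee_pos: [513.4, 162.0, 56.3]
tool_rot: [-1.632, 1.571, 1.916]
wrist_force: [-0.4, -0.9, 0.3]
finger_gap: -0.5
```

jog_arm:
  rows:
    - [[0,0,0,0,0,0,0],[0,0,0,0,0,0,0],[0,0,0,0,0,0,0],[0,0,0,0,0,0,0],[0,0,0,0,0,0,0],[0,0,0,0,0,0,0],[0,0,0,0,0,0,0],[0,0,0,0,0,0,0]]

```text
clock: 9.85
ee_pos: [513.4, 162.0, 56.3]
tool_rot: [-1.524, 1.571, 2.024]
wrist_force: [0.2, -0.2, -0.8]
finger_gap: 0.1
```

jog_arm:
  rows:
    - [[0,0,2,0,0,0,0],[0,0,4,0,0,0,0],[0,0,4,0,0,0,0],[0,0,2,0,0,0,0],[0.5,-3,0,0,0,0,0],[0.5,-3,0,0,0,0,0],[0.5,-3,0,0,0,0,0],[0.5,-3,0,0,0,0,0]]

```text
clock: 10.65
ee_pos: [533.4, 40.9, 176.4]
tool_rot: [2.988, 1.571, 0.254]
wrist_force: [0.9, 0.3, 0.6]
finger_gap: 0.2
```

jog_arm:
  rows:
    - [[0.5,-3,0,0,0,0,0],[0.5,-3,0,0,0,0,0],[0.5,-3,0,0,0,0,0],[0.5,-3,0,0,0,0,0],[0.5,-3,0,0,0,0,0],[0.5,-3,0,0,0,0,0],[0,-3,0,0,0,0,0],[0,0,0,0,0,0,0]]

```text
clock: 11.45
ee_pos: [563.9, -171.7, 176.3]
tool_rot: [1.629, 1.569, -1.109]
wrist_force: [-0.7, 0.8, -0.7]
finger_gap: 0.1
```

jog_arm:
  rows:
    - [[0,-0.5,-1.5,0,0,0,0],[0,0,-2,0,0,0,0],[0,0,-1.5,0,0,0,0],[0,0,-1,0,0,0,0],[0,0,-0.5,0,0,0,0],[0,0,0,0,0,0,0],[0,0,0,0,0,0,0],[0,0,0,0,0,0,0]]

```text
clock: 12.25
ee_pos: [564.0, -173.2, 112.0]
tool_rot: [2.374, 1.569, -0.361]
wrist_force: [0.1, -0.0, 0.2]
finger_gap: 0.1
```

```bash
python3 - <<'E'
from rig import bot; import cv2,numpy as np
from h import *
o=bot.get_obs();p=o['ee_pos'];print(p)
im=bot.get_image('scene');c=im['color'][...,::-1]
u=w2px(im,[564,-180,62]);x,y=int(u[0]),int(u[1])
print('tip',w2px(im,p),'jaw',u,'crop0',x-50,y-60)
for q in [(0,26),(0,-26)]:print(w2px(im,[564+q[0],-180+q[1],62]))
cv2.imwrite('pics/vice.png',cv2.resize(c[y-60:y+40,x-50:x+70],None,fx=5,fy=5,interpolation=cv2.INTER_CUBIC))
E
```

```text
[ 563.97306728 -173.16673881  112.03737577]
tip [331.87686914 179.56064232] jaw [331.68207825 197.89686363] crop0 281 137
[325.14607339 202.15552335]
[338.00700612 193.77527962]
```

View pics/vice.png

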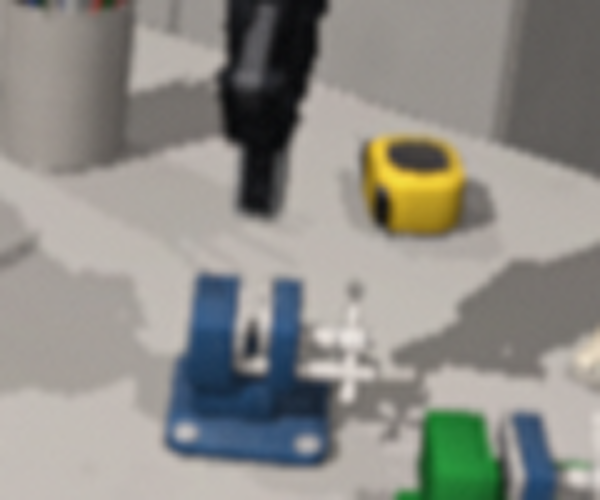

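Fingertip (258,213). The vice's gap top shows near (258,279), i.e. px (332.6,193), about 5 px above where I predicted the jaw centre, so I'll remeasure with an overlay.

```bash
python3 - <<'E'
import pickle,cv2,numpy as np
from h import *
t=pickle.load(open('top.pkl','rb'));s=pickle.load(open('scene.pkl','rb'))
P=px2w(t,(180+677/4-.4,185+143/4-.4),62);print(P)
a=px2w(t,(180+640/4,185+160/4),62);b=px2w(t,(180+715/4,185+124/4),62);print(a,b,np.linalg.norm(a-b))
v=[]
for im in(t,s):
    x,y=map(int,w2px(im,P)); c=cv2.resize(im['color'][y-25:y+25,x-25:x+25][...,::-1],None,fx=8,fy=8,interpolation=cv2.INTER_CUBIC)
    d=(b-a)/np.linalg.norm(b-a)*26
    for q in(P,P+d,P-d): cv2.circle(c,tuple(int(k) for k in (w2px(im,q)-[x-25,y-25]+.5)*8),3,(0,0,255),-1)
    v.append(c)
cv2.imwrite('pics/vice2.png',np.hstack(v))
E
```

```text
[ 566.71649397 -182.21131899   62.        ]
[ 555.274075   -159.74690698   62.        ] [ 577.4050369  -207.34039845   62.        ] 52.48733089284624
```

View pics/vice2.png

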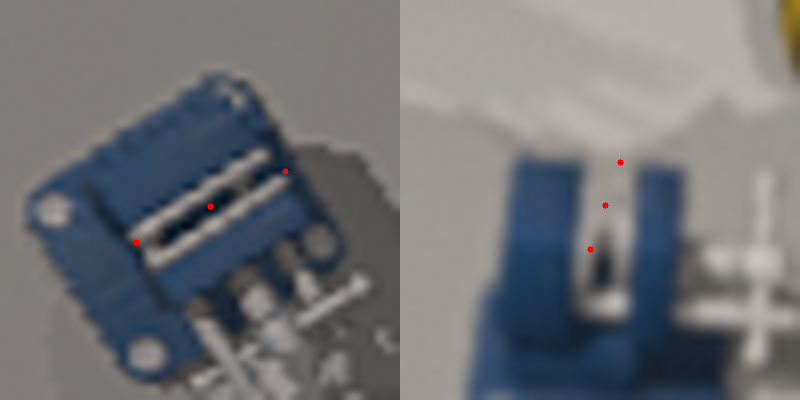

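The 52 mm length fits. In the scene view the jaws' top faces span y≈160–245, with the shade break to the end face at 240. The overlaid gap line (162–248) lies along the gap, so the jaw centre is ≈ (567,-182). Correcting and descending to about 34 mm above.

jog_arm:
  rows:
    - [[0.3,-0.8,-0.5,0,0,0,0],[0,0,-0.6,0,0,0,0],[0,0,-0.4,0,0,0,0],[0,0,0,0,0,0,0],[0,0,0,0,0,0,0],[0,0,0,0,0,0,0],[0,0,0,0,0,0,0],[0,0,0,0,0,0,0]]

```text
clock: 13.1
ee_pos: [566.5, -181.0, 96.4]
tool_rot: [2.695, 1.571, -0.039]
wrist_force: [-0.5, -0.4, -0.4]
finger_gap: -0.5
```

jog_arm:
  rows:
    - [[0,0,0,0,0,0,0],[0,0,0,0,0,0,0],[0,0,0,0,0,0,0],[0,0,0,0,0,0,0],[0,0,0,0,0,0,0],[0,0,0,0,0,0,0],[0,0,0,0,0,0,0],[0,0,0,0,0,0,0]]

```text
clock: 13.9
ee_pos: [566.4, -181.0, 96.2]
tool_rot: [-1.357, 1.571, 2.192]
wrist_force: [0.1, -0.3, -0.1]
finger_gap: -0.2
```

jog_arm:
  rows:
    - [[0,0,0,0,0,0,0],[0,0,0,0,0,0,0],[0,0,0,0,0,0,0],[0,0,0,0,0,0,0],[0,0,0,0,0,0,0],[0,0,0,0,0,0,0],[0,0,0,0,0,0,0],[0,0,0,0,0,0,0]]

```text
clock: 14.7
ee_pos: [566.4, -181.0, 96.3]
tool_rot: [-1.567, 1.571, 1.982]
wrist_force: [-0.8, -0.3, 1.3]
finger_gap: 0.1
```

jog_arm:
  rows:
    - [[0,0,0,0,0,0,0],[0,0,0,0,0,0,0],[0,0,0,0,0,0,0],[0,0,0,0,0,0,0],[0,0,0,0,0,0,0],[0,0,0,0,0,0,0],[0,0,0,0,0,0,0],[0,0,0,0,0,0,0]]

```text
clock: 15.5
ee_pos: [566.4, -181.0, 96.3]
tool_rot: [-1.556, 1.571, 1.992]
wrist_force: [0.4, -0.1, 0.0]
finger_gap: 0.0
```

jog_arm:
  rows:
    - [[0,0,3,0,0,0,0],[0,0,4,0,0,0,0],[0,0,4,0,0,0,0],[0,0,4,0,0,0,0],[0,0,3,0,0,0,0],[-1,-3,0,0,0,0,0],[-1,-3,0,0,0,0,0],[-1,-3,0,0,0,0,0]]

```text
clock: 16.3
ee_pos: [536.1, -271.7, 276.8]
tool_rot: [2.21, 1.57, -0.524]
wrist_force: [-0.4, -0.6, 0.2]
finger_gap: 0.1
```

jog_arm:
  rows:
    - [[-1,-3,0,0,0,0,0],[-1,-3,0,0,0,0,0],[-1,-3,0,0,0,0,0],[-1,-2,0,0,0,0,0],[0,0,0,0,0,0,0],[0,0,0,0,0,0,0],[0,0,0,0,0,0,0],[0,0,0,0,0,0,0]]

```text
clock: 17.1
ee_pos: [496.8, -379.9, 276.3]
tool_rot: [-2.021, 1.57, 1.529]
wrist_force: [0.4, -0.0, -0.8]
finger_gap: -0.4
```

```bash
python3 - <<'E'
from rig import bot; import cv2,numpy as np,pickle
o=bot.get_obs();print(o['clock'],o['ee_pos'],abs(o['qvel']).max())
im=bot.get_image('scene');s=pickle.load(open('scene.pkl','rb'))
d=cv2.absdiff(im['color'],s['color']).max(2)
print('diff tray',(d[235:325,185:300]>40).sum(),'bystanders',(d[165:255,150:300]>40).sum())
cv2.imwrite('pics/end.png',cv2.resize(im['color'][...,::-1],(800,600)))
E
```

```text
17.1 [ 496.83214431 -379.86765415  276.31443292] 0.003722108706025901
diff tray 0 bystanders 2
```

View pics/end.png

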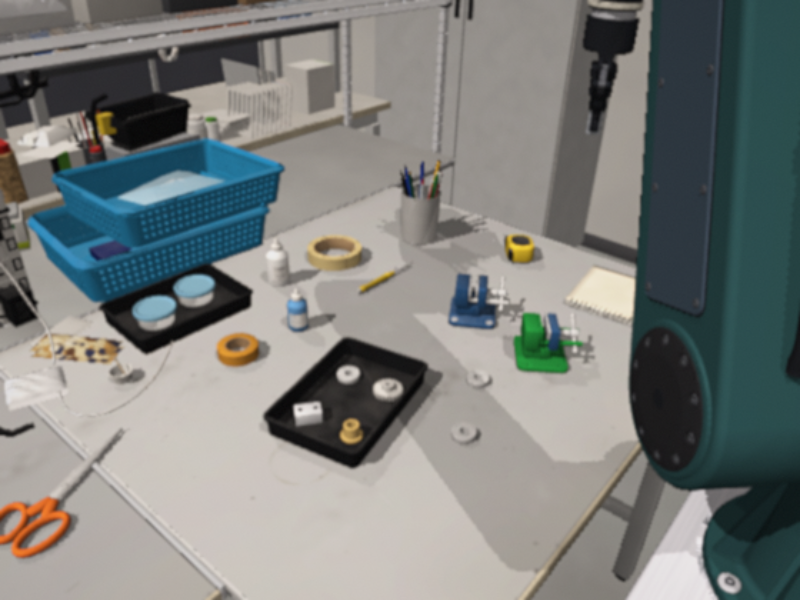

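The parts in the tray (348,374), the vice (474,300) and the bystanders are all where they were. The hand is well clear at (600,100) and at rest.

```bash
python3 -c "
from rig import bot; print(bot.close_job())"
```

```text
the job is handed in; nothing more can be done
None
```

I pointed with shut fingertips at the bearing, then the bush, then the blue vice's jaws, and handed the job in at about 17 s. Each point was held for more than 2 s.

| Pointed at | Position (x, y in mm) | Fingertip height above it |
|---|---|---|
| Bearing in the tray (the farthest of three similar rings) | (600, 77) | about 38 mm |
| Brass bush | (513, 162) | about 34 mm |
| Blue vice's jaws | (566, -181) | about 34 mm |

- **Heights:** the bearing point came out at 38 mm, a little over the 3 cm asked but inside the judged band.
- **Vice position:** my first estimate looked about 5 px off in a close-up view. I remeasured and corrected it by about 3 mm before pointing.
- **Last checks:** the hand ended at rest more than 20 cm from everything, and wrist force never rose above noise. The final picture against the first showed no change in the tray and 2 stray pixels in the area with the bystanders. No check failed at the end.

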